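Peel the top tray off the stack and present it to the scanner

TASK

Swing the orange hold-down brace off the tray stack, all the way out until it seats in its end detent. Then take the white top tray by its yellow corner tab and peel it off corner first, because it sticks to the full blue tray beneath: raise the tab corner about 2 cm while the opposite corner still rests on the stack, and leave the full tray in its holder. Carry the white tray over to the scanner and finish while holding it level and still, centred over the scanner's glass window and about 10 cm above it, without touching the scanner with it or disturbing anything else.

Things in the scene. Friction and masses are not known exactly. Their poses are not given: they have to be found in the camera images.
- brace (a joint): hinge of the orange hold-down brace, rad. 0 = straight across the stack (along the holder's -y); grows as it swings out towards the holder's +x (counter-clockwise seen from above); 1.6 = end stop. It starts between 0 and 0.35, over the stack. It turns easily; from 1.4 to 1.5 a sprung ball resists it (about 2 N at the knob), past that the ball holds it in the end detent
- brace_hinge (a point): point on the vertical hinge axis of the brace, at the height of its bar
- brace_knob (a point): centre of the upright black round knob at the brace's free end: diameter 14 mm, 32 mm tall (16 mm above and 16 mm below this point), 112 mm from the hinge axis. The bar under it is 14 mm wide, its top 16 mm below this point; the bar's underside hangs 7 mm above the tray's rim
- holder: grey steel base plate (176 x 136 x 6 mm) of the tray stack, fixed to the table; origin in the middle of its underside, x along its length, z up. The trays lie in it with their axes along its own. A hinge post stands at (20, 85) mm, the detent post with a brass ball at (78, 87) mm, both under 50 mm high
- holder_seat (a point): fixed point of the holder where full_tray_mid lies when the full tray is seated, 21 mm above the table
- full_tray_mid (a point): middle, half-way up, of the blue full tray: rim 160 x 120 mm, 30 mm tall, about 1 kg, lying loose in the holder between low lips; it must stay there. Four hidden rubber pads in it grip the sides of the white tray, about 2 N to pull free at each corner, until that corner has risen about 8 mm
- tray_tab (a point): centre of the yellow upright tab on the white tray, near its corner at the tray's (-x, -y): a fin 10 mm thick, 22 mm long and 30 mm tall above the rim (15 mm above and 15 mm below this point), at (-71, -51) mm from the tray's middle. Its length lies along the tray's diagonal, 0.62 rad (counter-clockwise) from the tray's x axis, so it is gripped across that. Axes are the tray's
- tray_mid (a point): middle, half-way up, of the white top tray: rim 160 x 120 mm and 4 mm thick, dish 128 x 88 mm below it, 16 mm tall overall, about 0.12 kg; x along its length, z up
- tab_corner (a point): underside of the white tray's rim at the tab's corner; 36 mm above the table when nested
- far_corner (a point): underside of the white tray's rim at the corner diagonally opposite the tab; 36 mm above the table when nested
- scanner_window (a point): middle of the glass window on top of the black flat-bed scanner with yellow frame (110 x 110 mm, 44 mm tall, fixed), at the height of its top
- detector: yellow portable gas detector, 110 x 58 x 30 mm, lying loose; bystander, origin in the middle of its underside
- mouse: black computer mouse, 100 x 60 x 22 mm, loose; bystander
- marker: blue marker pen, 135 x 10 x 10 mm, loose; bystander
- mug: blue mug, 80 mm across, 90 mm tall, loose; bystander
- wipes: white and blue round tub, 70 mm across, 130 mm tall, loose; bystander

How it is judged:
On the way, in this order (a step that is already met when the one before it is completed fails the run):
1. the brace is seated in its end detent (value of joint brace above 1.54 rad), for 0.2 s.
2. the tab corner of the white tray is up while its opposite corner is still down on the stack (value of joint brace above 1.54 rad and z of tab_corner in the frame of holder above 0.051 m and z of far_corner in the frame of holder below 0.046 m and horizontal distance between far_corner and holder below 0.12 m), for 0.1 s.
At the end, for the whole second after the job is handed in: The fingers still hold the white tray still and level (within 0.2 rad), its middle within 40 mm of the scanner window's middle seen from above and 60 to 150 mm above it; the brace is in its end detent (above 1.54 rad); the full tray is seated in the holder (within 8 mm, 0.05 rad) (value of joint brace above 1.54 rad and contact force between top_tray and the fingers above 1 N and horizontal distance between tray_mid and scanner_window below 0.04 m and z of tray_mid in the frame of scanner_window between 0.06 and 0.15 m and angle between tray_mid's own z axis and vertical below 0.2 rad and linear speed of top_tray below 0.03 m/s and distance between full_tray_mid and holder_seat below 0.008 m and angle between full_tray_mid's own z axis and vertical below 0.05 rad); the arm keeps its last pose, push and grip.
It fails at once if the full tray is pulled up out of its seat (z of full_tray_mid in the frame of holder above 0.036 m).
It fails at once if the white tray strikes the scanner (contact force between top_tray and scanner above 1 N).
It fails at once if a bystander is disturbed (moved more than 30 mm) (distance of any of detector, mouse, marker, mug, wipes from where it was at the start of the episode above 0.03 m).
It also fails if it takes over 64 s, if anything falls off the work surface, if the arm or the gripper's body presses on something with over 40 N, if the wrist force passes 120 N, or if a joint passes its speed limit or range.

ROBOT

A 6-joint arm with a two-finger parallel gripper is mounted at the origin on the work surface. World frame = base frame: x ahead of the robot, y to its left, z up, the work surface at z = 0. Lengths are in m, angles in rad, forces in N, time in s.
With the tool pointing down it reaches from about 0.275 to 0.825 m from the base axis. Payload 4.9 kg.
Tool frame: the origin (TCP) lies midway between the tips of the shut fingers; the grasp point (between the pads) lies 19 mm behind it (bot.grip_depth is the distance from the TCP to the grasp point, in m); z points along the fingers, y is the line along which they close (so a half turn about z gives the same grasp; the last joint's range is limited). The gripper opens to 85 mm and grips with 20 to 120 N. Pads are 22 mm wide; open, the fingers measure 114 mm over their backs; the gripper's body (76 mm by 85 mm) begins 54 mm behind the grasp point. The pads swing forward as they close: fully open they stand 13 mm farther back than shut.
Start: joints at [0.994, 0.326, -0.193, 1.052, 0, 1.437], TCP at [0.236, 0.497, 0.231] pointing down, gripper open.
Joint ranges: [-2.65, 2.65], [-0.97, 1.79], [-1.3, 1.35], [-1.93, 2.1], [-1.47, 1.37], [-3.14, 3.14]. Speed limits (rad/s): [2.57, 2.57, 3.14, 3.14, 3.14, 3.14].

INTERFACE

Orientations are given as a unit quaternion [w, x, y, z].
In Python, from cell import bot gives the robot as it stands. Calls block until the motion is done:
- bot.move_pose(position, orientation): joint-space move of the TCP to a pose.
- bot.move_linear(position, speed=0.15, rotation=None, until_force=None): straight line of the TCP; rotation=None keeps the orientation; speed is the mean speed in m/s. With until_force (N) it stops when the force on the tool has changed by that much, and returns True; else False.
- bot.goto_joints(angles): joint-space move.
- bot.set_gripper(opening, grasp_force=None): opening from 0.0 (shut) to 1.0 (fully open); grasp_force is the grip in N (None keeps the last); returns when the fingers have stopped.
- bot.wait(seconds).
- bot.solve_ik(position, orientation): joint angles nearest the present ones, or None.
- bot.camera(name): name is "scene" or "side" or "wrist"; returns the picture (420x560x3 uint8, red, green, blue); there is no depth.
- bot.calibration(name): a dict with "mtx" (3x3 intrinsics, pixels), "extrinsics" (4x4, takes a point from world to camera coordinates); the wrist camera has in their place "hand_eye" (4x4, takes a point from camera to tool coordinates, whose origin is the TCP and whose axes are the flange's). Camera axes: x right, y down, z forward; pixel columns grow to the right and rows downward; lengths in m; the calibration is good to about 2 mm. A picture is of the moment at which its call begins: read the wrist's pose just before it. calibration takes no time and is no camera call.
A pose or a line that the arm cannot do raises bot.PlanningError and nothing moves.
- bot.close_job(): hands the job in; it is judged then, once.
Trained networks look in the newest picture that a camera, given by its name, has taken for a name from the list of things; names that differ only in an ending like _2 or _b are one class to them, and where a whole thing is asked for, a point or a joint stands for the part that bears it (a point fixed in the world has none). Each returns a list of dicts, best first, with "confidence" (0 to 1); they miss things now and then, are a little off and sometimes report something else, mostly with a low value. They report only what shows in the picture. A call takes as long as a camera call.
- bot.search_frame(camera, thing): "bbox" ([left, top, width, height] in pixels, round what is visible of it).
Readings, each from a call of its own:
- bot.read_clock(): time.
- bot.read_joint_positions(): joint angles.
- bot.read_joint_vel(): joint speeds.
- bot.read_joint_efforts(): joint torques, N m.
- bot.read_position(): TCP position.
- bot.read_tool_rot(): TCP orientation.
- bot.read_ft_force(): force on the tool from outside, world axes, zero at the start.
- bot.read_moment(): the same for the moment, N m.
- bot.read_gripper_width(): opening from 0.0 (shut) to 1.0 (fully open).
- bot.read_finger_force(): force on a finger pad.
Only numpy, scipy, OpenCV 4.12 (cv2) and the standard library are available. Lean on these libraries where they do the work, as an engineer would, in place of code of your own. Each camera call takes 0.05 s, during which the arm holds its last target. There are 200 camera calls.

## Working session

There is one attempt and no reset: what is moved stays moved. The work goes in short steps, each a Python script; the robot and the scene stay as the last script left them, time stands still between calls to the robot, and variables do not carry over. Pictures are saved under pics/ and viewed, at most 10 in all, crops included, and the job is handed in when it is done.

```bash
mkdir -p pics; ls; python3 - <<'E'
from cell import bot
import cv2,numpy as np
ims=[bot.camera(n) for n in("scene","side","wrist")]
for n,i in zip(("scene","side","wrist"),ims):
    cv2.imwrite(f"pics/{n}0.png",i[:,:,::-1])
    c=bot.calibration(n); print(n,{k:np.round(v,4).tolist() for k,v in c.items()})
for n in("scene","side"):
    for t in("brace_knob","tray_tab","tray_mid","holder","scanner_window","detector","mug","wipes"):
        r=bot.search_frame(n,t); print(n,t,[(x['bbox'],round(x['confidence'],2)) for x in r[:2]])
print(bot.read_tool_rot(),bot.read_clock())
E
```

```text
pics
scene {'mtx': [[544.6705, 0.0, 272.9726], [0.0, 544.6705, 210.8173], [0.0, 0.0, 1.0]], 'extrinsics': [[0.7538, 0.6571, 0.0057, -0.3631], [0.5579, -0.6354, -0.5338, -0.2886], [-0.3472, 0.4055, -0.8456, 1.7099], [0.0, 0.0, 0.0, 1.0]]}
side {'mtx': [[416.1124, 0.0, 284.6916], [0.0, 416.1124, 209.5133], [0.0, 0.0, 1.0]], 'extrinsics': [[0.9809, -0.1945, -0.0027, -0.4987], [-0.1226, -0.6072, -0.785, 0.0762], [0.151, 0.7704, -0.6194, 0.9481], [0.0, 0.0, 0.0, 1.0]]}
wrist {'mtx': [[339.8569, 0.0, 274.1161], [0.0, 339.8569, 205.1277], [0.0, 0.0, 1.0]], 'hand_eye': [[0.001, -0.9652, -0.2614, 0.0654], [1.0, 0.0009, 0.0004, -0.0004], [-0.0002, -0.2614, 0.9652, -0.1423], [0.0, 0.0, 0.0, 1.0]]}
scene brace_knob [([249.1, 212.0, 37.3, 42.1], 0.62), ([126.5, 238.0, 47.3, 40.2], 0.35)]
scene tray_tab [([214.3, 202.6, 71.4, 61.8], 0.86)]
scene tray_mid [([212.2, 201.6, 72.3, 63.1], 0.6)]
scene holder [([212.0, 212.9, 86.4, 63.4], 0.6)]
scene scanner_window [([286.9, 160.0, 53.9, 51.1], 0.98)]
scene detector [([227.6, 164.5, 40.3, 38.2], 0.81)]
scene mug []
scene wipes [([130.6, 303.3, 37.2, 44.1], 0.59), ([215.1, 201.8, 71.2, 61.8], 0.19)]
side brace_knob [([296.8, 202.5, 26.5, 43.5], 0.82)]
side tray_tab [([257.6, 221.1, 78.5, 39.5], 0.87), ([297.4, 211.0, 24.8, 33.1], 0.2)]
side tray_mid [([256.0, 220.3, 78.5, 40.0], 0.87), ([299.1, 211.0, 24.5, 32.6], 0.54)]
side holder [([255.8, 204.0, 83.0, 70.0], 0.56), ([218.0, 200.4, 37.6, 41.4], 0.26)]
side scanner_window [([264.7, 166.0, 44.2, 33.7], 0.57), ([257.5, 216.8, 77.5, 40.7], 0.48)]
side detector [([220.2, 200.3, 34.0, 37.9], 0.63)]
side mug [([220.5, 295.8, 49.7, 80.5], 0.92), ([256.8, 219.3, 80.2, 38.5], 0.6)]
side wipes [([326.8, 333.1, 50.4, 86.9], 0.77), ([255.1, 206.5, 82.6, 67.8], 0.25)]
[5.80274831e-06 2.19607520e-01 9.75588303e-01 2.88999510e-07] 0.95
```

```bash
python3 - <<'E'
import cv2,numpy as np
a=cv2.imread("pics/scene0.png")[150:290,190:350]; b=cv2.imread("pics/side0.png")[150:290,200:360]
cv2.imwrite("pics/c0.png",np.hstack([cv2.resize(x,(400*1,350)) if 0 else cv2.resize(x,None,fx=2.5,fy=2.5,interpolation=cv2.INTER_CUBIC) for x in(a,b)]))
cv2.imwrite("pics/f0.png",np.hstack([cv2.resize(cv2.imread(f"pics/{n}0.png"),(400,300)) for n in("scene","side")]))
E
```

```text
(no output)
```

View pics/c0.png

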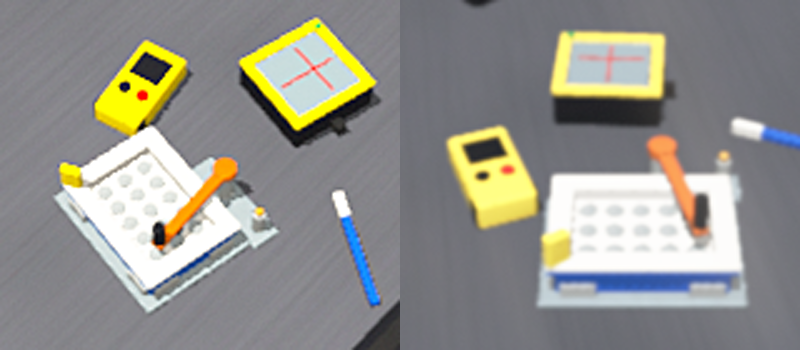

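View pics/f0.png

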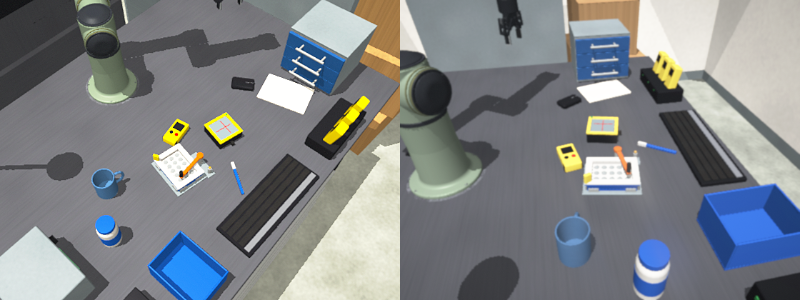

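```bash
cat > h.py <<'E'
from cell import bot
import cv2,numpy as np
from scipy.spatial.transform import Rotation as R
def wpose():
    T=np.eye(4); q=np.array(bot.read_tool_rot()); T[:3,:3]=R.from_quat(q,scalar_first=True).as_matrix(); T[:3,3]=bot.read_position()
    return T
def P(name,T=None):
    c=bot.calibration(name)
    E=np.linalg.inv(T@np.array(c["hand_eye"])) if name=="wrist" else np.array(c["extrinsics"])
    return np.array(c["mtx"])@E[:3]
def tri(obs): # [(P,(u,v))...]
    A=np.vstack([r for M,(u,v) in obs for r in(u*M[2]-M[0],v*M[2]-M[1])])
    x=np.linalg.lstsq(A[:,:3],-A[:,3],rcond=None)[0]
    e=[np.round((M@np.r_[x,1])[:2]/(M@np.r_[x,1])[2]-p,1) for M,p in obs]
    return x,np.abs(e).max()
def atz(M,uv,z):
    u,v=uv;A=np.vstack([u*M[2]-M[0],v*M[2]-M[1]]);return np.r_[np.linalg.solve(A[:,:2],-A[:,3]-A[:,2]*z),z]
def down(phi): # tool down, closing axis (y) at world angle phi
    y=np.array([np.cos(phi),np.sin(phi),0]);z=np.array([0,0,-1.]);x=np.cross(y,z)
    return R.from_matrix(np.c_[x,y,z])
def q(r): return r.as_quat(scalar_first=True)
E
python3 - <<'E'
from h import *
A,B=P("scene"),P("side")
for n,a,b in[("tab",(218,220),(262.4,249.2)),("knob",(253.6,243.6),(320.4,235.2)),("hinge",(280.4,217.2),(304.8,208.8)),("scan",(315.2,178),(284,175.2))]:
    print(n,*tri([(A,a),(B,b)]))
E
```

```text
tab [ 0.42859601 -0.16220041  0.05302411] 0.5
knob [ 0.55254527 -0.15751091  0.06532836] 0.4
hinge [ 0.54631568 -0.04411234  0.04927043] 0.5
scan [0.53004258 0.12732976 0.03401195] 0.7
```

```bash
python3 - <<'E'
from h import *
import json
for i,(p,f) in enumerate([((.47,-.10,.25),np.pi/2),((.56,-.0,.25),np.pi/2)]):
    for s in(f,f-np.pi):
        o=q(down(s)); j=bot.solve_ik(p,o)
        print(s,None if j is None else np.round(j,2))
    bot.move_pose(p,q(down(f)) if bot.solve_ik(p,q(down(f))) is not None else q(down(f-np.pi)))
    bot.wait(.3)
    T=wpose(); im=bot.camera("wrist"); np.save(f"T{i}.npy",T); cv2.imwrite(f"pics/w{i+1}.png",im[:,:,::-1])
    for t in("brace_knob","tray_tab","scanner_window","brace_hinge"):
        r=bot.search_frame("wrist",t); print(t,[(x['bbox'],round(x['confidence'],2)) for x in r[:1]])
print(bot.read_clock())
E
```

```text
1.5707963267948966 [-0.36  0.18 -0.33  1.05  0.   -0.36]
-1.5707963267948966 [-0.36  0.18 -0.33  1.05  0.    2.78]
brace_knob [([208.5, 235.7, 127.4, 39.3], 0.61)]
tray_tab [([186.9, 127.1, 132.4, 159.9], 0.93)]
scanner_window [([186.3, 127.9, 137.2, 161.4], 0.6)]
brace_hinge [([205.7, 238.7, 130.9, 35.2], 0.92)]
1.5707963267948966 [-0.13  0.33 -0.13  1.1   0.   -0.13]
-1.5707963267948966 [-0.13  0.33 -0.13  1.1   0.    3.01]
brace_knob [([97.5, 154.1, 143.3, 31.8], 0.88)]
tray_tab [([77.3, 23.5, 143.4, 188.4], 0.97)]
scanner_window [([320.2, 80.2, 138.8, 129.5], 0.74)]
brace_hinge [([95.8, 155.5, 141.7, 30.0], 0.76)]
4.9417
```

View pics/w1.png

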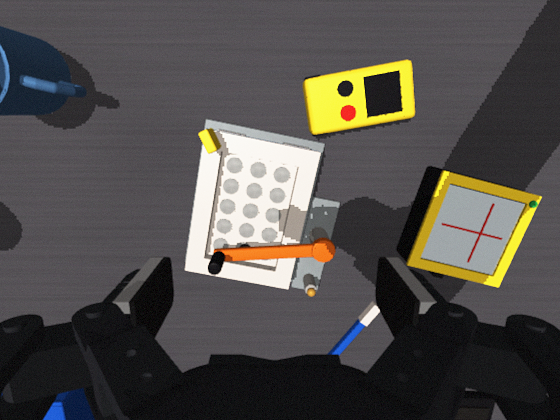

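View pics/w2.png

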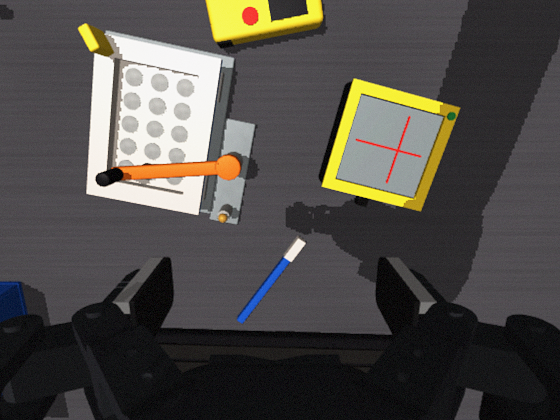

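```bash
python3 - <<'E'
from h import *
A,B,C,D=P("scene"),P("side"),P("wrist",np.load("T0.npy")),P("wrist",np.load("T1.npy"))
for n,a,b,c,d in[("tab",(218,220),(262.4,249.2),(209,140),(95,40)),("knob",(253.6,243.6),(320.4,235.2),(216,263),(109,178)),("hinge",(280.4,217.2),(304.8,208.8),(323,250),(228,167)),("scan",(315.2,178),(284,175.2),(481,233),(398,149))]:
    print(n,*tri([(C,c),(D,d)]),*tri([(A,a),(B,b),(C,c),(D,d)]))
# white-rim mask in w1 -> min area rect at z=0.04
for i,M,(lo,hi) in((1,C,((170,110),(340,300))),(2,D,((70,20),(250,225)))):
    im=cv2.imread(f"pics/w{i}.png"); h=cv2.cvtColor(im,cv2.COLOR_BGR2HSV)
    m=((h[...,2]>195)&(h[...,1]<50)).astype(np.uint8); k=np.zeros_like(m); k[lo[1]:hi[1],lo[0]:hi[0]]=m[lo[1]:hi[1],lo[0]:hi[0]]
    k=cv2.morphologyEx(k,cv2.MORPH_OPEN,np.ones((3,3),np.uint8))
    pts=np.argwhere(k)[:,::-1]; w=np.array([atz(M,p,.04)[:2] for p in pts.astype(float)],np.float32)
    (cx,cy),s,a=cv2.minAreaRect(w); print("rim",cx,cy,s,a)
E
```

```text
tab [ 0.42998027 -0.16375002  0.05563861] 0.1 [ 0.42940419 -0.1634845   0.05490847] 0.8
knob [ 0.55408583 -0.16014912  0.06966704] 0.3 [ 0.5534795  -0.15966526  0.06865821] 1.2
hinge [ 0.54629036 -0.04760397  0.05297892] 0.1 [ 0.54670499 -0.0463752   0.05164555] 1.5
scan [0.5294655  0.12430308 0.04487705] 0.1 [0.53059179 0.12767228 0.03507162] 2.2
rim 0.505623996257782 -0.12646402418613434 (0.12075090408325195, 0.1686130166053772) 78.67451477050781
rim 0.5095459818840027 -0.12707477807998657 (0.11995945125818253, 0.16097630560398102) 78.61672973632812
```

```bash
cat >> h.py <<'E'
H=np.array([.546,-.0475]); YAW=-.198; Z=.060
def arc(b): # brace angle -> TCP pos, rotation
    a=YAW-np.pi/2+b
    return np.r_[H+.112*np.array([np.cos(a),np.sin(a)]),Z],down(a+np.pi/2)
E
python3 - <<'E'
from h import *
p,r=arc(.265); p[:2]=[.5538,-.1597]
bot.set_gripper(.45)
bot.move_pose(p+[0,0,.08],q(r)); print(bot.read_joint_positions())
hit=bot.move_linear(p,speed=.08,until_force=6); print(hit,bot.read_position())
if not hit:
    bot.set_gripper(.26,20); print(bot.read_gripper_width(),bot.read_finger_force())
    for b in np.arange(.36,1.4,.1):
        p,r=arc(b); bot.move_linear(p,speed=.08,rotation=q(r))
    print(bot.read_ft_force())
    for b in np.arange(1.44,1.69,.03):
        p,r=arc(b)
        if bot.move_linear(p,speed=.06,rotation=q(r),until_force=9): print("stop",b);break
    print(bot.read_ft_force(),bot.read_position(),bot.read_clock())
cv2.imwrite("pics/s3.png",bot.camera("scene")[150:290,190:350,::-1]); cv2.imwrite("pics/d3.png",bot.camera("side")[150:290,200:360,::-1])
a,b=[cv2.resize(cv2.imread(f"pics/{n}3.png"),None,fx=2.5,fy=2.5) for n in "sd"];cv2.imwrite("pics/c3.png",np.hstack([a,b]))
E
```

```text
[-4.08401230e-01  4.48272717e-01 -2.54493140e-01  8.67606894e-01
  2.39014351e-04  1.09415897e+00]
False [ 0.55426552 -0.15990019  0.06054458]
0.25752594302443194 0.0
[ 0.52987056 -0.2418922   0.68415933]
[ -2.9834451  -12.33646117  -0.12778782] [ 0.65683413 -0.06156208  0.05994963] 13.5417
```

View pics/c3.png

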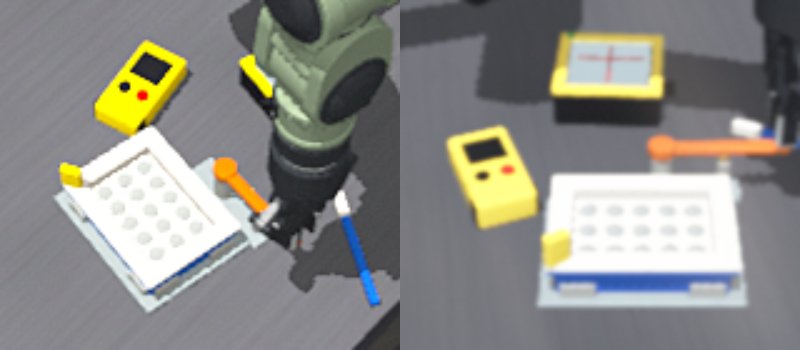

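```bash
cat >> h.py <<'E'
TAB=np.array([.4297,-.1637]); MID=np.array([.5093,-.1274]); c,s=np.cos(YAW),np.sin(YAW)
FAR=np.r_[MID+np.array([[c,-s],[s,c]])@[.08,.06],.036]
D=np.r_[np.cos(YAW+.62),np.sin(YAW+.62),0]; G=down(YAW+.62-np.pi/2); TZ=.046
def peel(a):
    Q=R.from_rotvec(a*np.cross([0,0,1.],D)) # +: lifts the tab side
    return FAR+Q.apply(np.r_[TAB,TZ]-FAR),Q*G
if __name__=="__main__": print(peel(0)[0],peel(.1)[0],FAR)
E
python3 h.py; python3 - <<'E'
from h import *
p,r=arc(1.66-.055); bot.move_linear(p,speed=.06,rotation=q(r))
bot.set_gripper(.5); print(bot.read_ft_force())
bot.move_linear(p+[0,0,.09],speed=.15)
p=np.r_[TAB,TZ]
bot.move_pose(p+[0,0,.11],q(G)); print(bot.read_joint_positions())
T=wpose(); im=bot.camera("wrist"); np.save("T4.npy",T); cv2.imwrite("pics/w4.png",im[:,:,::-1])
M=P("wrist",T); print([ (M@np.r_[TAB,z,1]/(M@np.r_[TAB,z,1])[2])[:2] for z in(.04,.07)],(M@np.r_[H,.053,1]/(M@np.r_[H,.053,1])[2])[:2])
print(bot.read_clock())
E
```

```text
[ 0.4297 -0.1637  0.046 ] [ 0.4314651  -0.16290752  0.06466453] [ 0.59953948 -0.08430899  0.036     ]
[ 0.22522295 -0.28878333  0.02266931]
[-5.24553700e-01  2.32912434e-01 -5.32298685e-01  8.05629420e-01
  6.65181394e-05  2.19447728e+00]
[array([272.97316475, 200.76583236]), array([272.77736741, 211.53422156])] [180.22065015 -30.77689255]
17.0
```

View pics/w4.png

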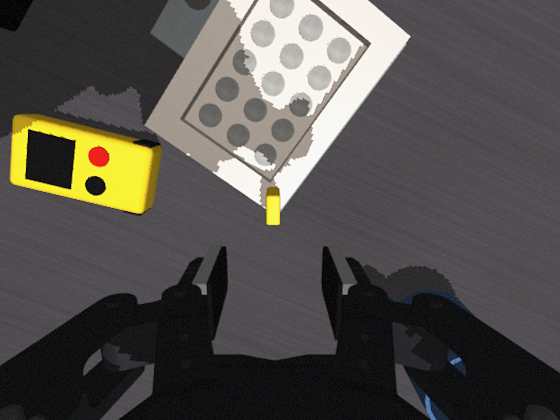

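```bash
sed -i 's/^TAB=.*MID=/TAB=np.array([.4297,-.1637])+.0015*np.array([.912,.41]); MID=/' h.py; python3 - <<'E'
from h import *
p=np.r_[TAB,TZ]
hit=bot.move_linear(p,speed=.08,until_force=6); print(hit,bot.read_position())
if not hit:
    bot.set_gripper(.0,110); print(bot.read_gripper_width(),bot.read_finger_force(),bot.read_ft_force())
    for a in np.arange(.02,.111,.015):
        pp,r=peel(a); bot.move_linear(pp,speed=.03,rotation=q(r)); print(round(a,3),np.round(bot.read_ft_force(),2),bot.read_position()[2])
    bot.wait(.3)
    print(bot.read_gripper_width(),bot.read_clock())
cv2.imwrite("pics/s5.png",bot.camera("scene")[150:290,190:350,::-1]); cv2.imwrite("pics/d5.png",bot.camera("side")[150:290,200:360,::-1])
a,b=[cv2.resize(cv2.imread(f"pics/{n}5.png"),None,fx=2.5,fy=2.5) for n in "sd"];cv2.imwrite("pics/c5.png",np.hstack([a,b]))
E
```

```text
False [ 0.43140588 -0.16326104  0.04639325]
0.09654028139980178 107.79437184333801 [-1.44282367  0.88360481  5.67770784]
0.02 [-0.57 -0.91 -3.41] 0.049434518115461505
0.035 [-0.03 -0.44 -4.7 ] 0.05224552482417366
0.05 [-2.27 -0.64  0.43] 0.055525770651986696
0.065 [-2.78  0.07  0.99] 0.058133250346737705
0.08 [-2.41 -0.38 -0.02] 0.06081773137855369
0.095 [-1.02 -1.38  0.33] 0.06375285879327665
0.11 [ 0.31 -0.41  0.07] 0.06642854893335695
0.09395657650553878 21.0083
```

View pics/c5.png

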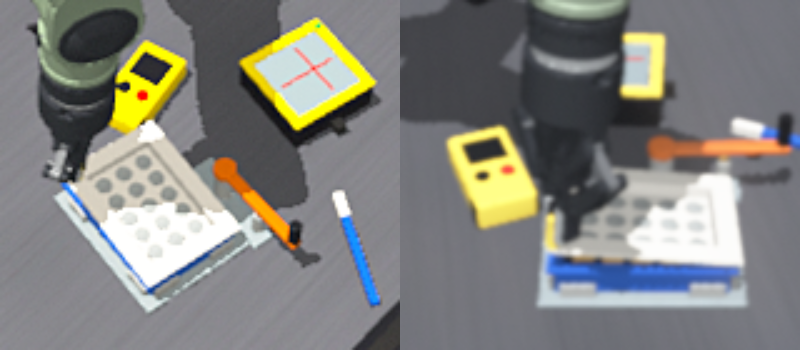

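```bash
python3 - <<'E'
from h import *
p,r=peel(.11)
for dz in(.012,.025,.04):
    bot.move_linear(p+[0,0,dz],speed=.04); print(np.round(bot.read_ft_force(),2))
bot.move_linear(np.r_[TAB,.158],speed=.08,rotation=q(G)); bot.wait(.3)
print(np.round(bot.read_ft_force(),2),bot.read_gripper_width(),bot.read_clock())
T=wpose(); cv2.imwrite("pics/w6.png",bot.camera("wrist")[:,:,::-1]);np.save("T6.npy",T)
cv2.imwrite("pics/s6.png",bot.camera("scene")[130:270,170:330,::-1]); cv2.imwrite("pics/d6.png",bot.camera("side")[130:270,200:360,::-1])
a,b=[cv2.resize(cv2.imread(f"pics/{n}6.png"),None,fx=2.5,fy=2.5) for n in "sd"];cv2.imwrite("pics/c6.png",np.hstack([a,b]))
E
```

```text
[-0.24 -0.48 -1.54]
[-0.63 -0.59 -0.91]
[ 0.21  0.26 -1.01]
[-0.85  0.08 -1.14] 0.08887561659461424 23.6583
```

View pics/c6.png

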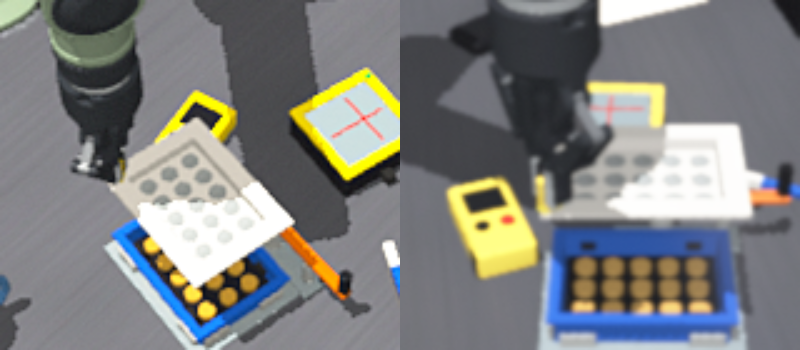

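View pics/w6.png

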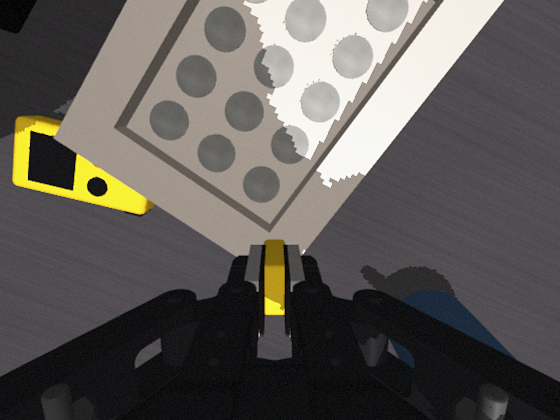

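```bash
python3 - <<'E'
from h import *
A,B=P("scene"),P("side")
for a,b in[((287.6,218),(337.6,180)),((248.8,243.6),(340,216))]: print(*tri([(A,a),(B,b)]))
print(FAR)
M=P("wrist",np.load("T6.npy"))
c,s=np.cos(YAW),np.sin(YAW)
for x,y in((-.08,.06),(-.064,-.044),(-.064,.044)):
    w=np.r_[MID+np.array([[c,-s],[s,c]])@[x,y],.152,1]; u=M@w; print((x,y),u[:2]/u[2])
E
```

```text
[ 0.60255735 -0.08497873  0.15224944] 1.6
[ 0.5755591  -0.19712341  0.14587583] 0.8
[ 0.59953948 -0.08430899  0.036     ]
(-0.08, 0.06) [ 49.12141226 138.71919884]
(-0.064, -0.044) [268.57211011 242.57651703]
(-0.064, 0.044) [ 99.97371696 129.90313649]
```

```bash
python3 - <<'E'
from h import *
S=np.array([.5297,.1255])
bot.move_linear(np.r_[S+TAB-MID,.158],speed=.08); bot.wait(.5)
print(np.round(bot.read_ft_force(),2),bot.read_gripper_width(),bot.read_position(),bot.read_clock())
cv2.imwrite("pics/s7.png",bot.camera("scene")[130:270,200:360,::-1]); cv2.imwrite("pics/d7.png",bot.camera("side")[110:250,200:360,::-1])
a,b=[cv2.resize(cv2.imread(f"pics/{n}7.png"),None,fx=2.5,fy=2.5) for n in "sd"];cv2.imwrite("pics/c7.png",np.hstack([a,b]))
E
```

```text
[-0.46  0.79 -1.18] 0.09024332566745553 [0.45146555 0.08981416 0.15799466] 27.6333
```

View pics/c7.png

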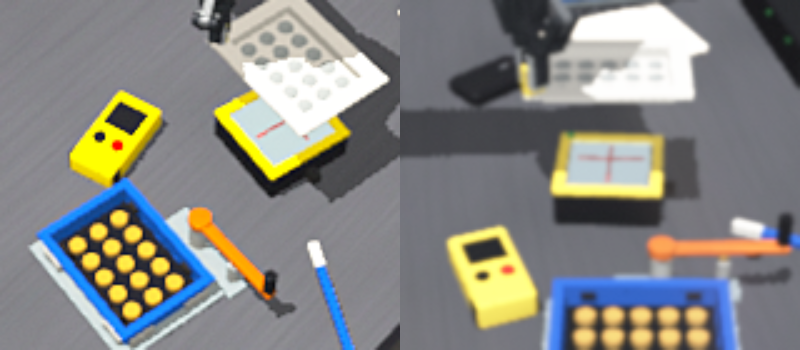

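```bash
python3 - <<'E'
from h import *
A,B=P("scene"),P("side"); x,e=tri([(A,(307,244)),(B,(354,201.5))]); d=x[:2]-H
print(x,e,np.arctan2(d[1],d[0])-YAW+np.pi/2)
im=bot.camera("scene"); print(bot.close_job(),bot.read_clock())
E
```

```text
[ 0.65700753 -0.06916243  0.07040694] 0.3 1.5760745479274707
the job is handed in; nothing more can be done
the job is handed in; nothing more can be done
```

I handed the job in at about 28 s, but no pass/fail verdict came back: the brace measured about 1.58 rad in the end detent, the white tray came off tab corner first, the full tray looks seated, and the white tray is held level about 10 cm over the scanner window.

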